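Advance a clock plate and start the clamp screw without crossing its thread

TASK

Swing the sprung advance lever of the clamping fixture to its stop, so that the carriage brings the clock plate under the clamp, and let the lever spring back. Then start the clamp screw by its crank: turn it backward (anticlockwise from above) until it drops into its thread, then forward (clockwise) one full turn from the drop. Finish while still gripping the crank's wooden sleeve, holding the screw still, and leave the other things on the bench where they are.

Things in the scene. Friction and masses are not known exactly. Their poses are not given: they have to be found in the camera images.
- fixture: Grey clamping fixture fixed to the bench. Origin: on the bench under the screw's vertical axis; z up, x away from the robot (to its column) at yaw 0, y left. Base plate 250 x 400 x 12 (x -105 to 145, y -260 to 140). A column behind the axis, 86 high, carries an arm with a round threaded boss (50 across, top at z = 85) on the axis. The crank sleeve is its highest part (z = 184).
- screw_sink (a joint): How far screw and crank have sunk, m, down positive. Starts at 0.001 to 0.004, its tooth lying on the thread's first ridge; turned backward under half a turn it rises to 0.0005, then drops 8 mm by its weight. If gripped tight, about 5.5 N hangs in the fingers instead: lower it 8 mm. Then it sinks 8 mm per forward turn (one turn: about 0.0164). Forward without the drop it binds. Lifts 1 mm at most.
- screw_turn (a joint): Angle of screw and crank, rad, clockwise from above (forward) positive; at value v the sleeve's axis is at x = -55 cos v, y = 55 sin v (mm) in the fixture's frame. Starts at 1.0 to 1.8; the thread's first edge, where it drops, lies at an unknown angle from -0.5 to 0.5. Range -2 to 8. Friction 0.03 N m.
- crank_sleeve: Upright round dark wooden sleeve, 18 diameter, 62 high, at the end of the crank, 55 from the screw's axis. It spins freely on its pin: grip it with 10 N or more and go round without turning the hand. Origin: centre of its underside, z = 122 when screw_sink is 0. The top of the crank's hub (34 diameter) is then at z = 125, also the highest thing near the sleeve's path.
- crank_grip (a point): Point on the sleeve's axis, 38 above its underside and 24 below its top: a good height to grip (TCP here, from above).
- lever (a joint): Angle of the sprung advance lever, rad; 0 at rest, stop at 0.58. It pivots on a vertical axis at fixture x = 60, y = -195; its handle post, 130 from the pivot, points to -x at rest and swings to the fixture's +y (clockwise from above). The spring brings it back when let go. 3 to 7 N at the handle swing it.
- lever_grip (a point): On the axis of the lever's upright black handle post (18 diameter, top at z = 149, foot at z = 31), at z = 126, 23 below its top; at rest at fixture x = -70, y = -195.
- carriage (a joint): Travel of the aluminium work carriage with the brass clock plate, m, to the fixture's +y; 0 to 0.008 at the start, about 0.035 to 0.037 once the lever has pushed it fully under the clamp; it stays where it is pushed.
- screwdriver: Bystander: screwdriver with an orange handle, 160 long, lying on the bench; origin at the centre of its underside.
- wheel: Bystander: brass clock wheel, 40 across, 12 high, lying on the left front of the fixture's base plate; origin at the centre of its underside.
- oil_bottle: Bystander: small green oil bottle, 28 across, 65 high; origin at the centre of its underside.
- tub: Bystander: white plastic bowl, 90 across, 45 high; origin at the centre of its underside.
- movement: Bystander: round brass clock movement, 72 across, 50 high; origin at the centre of its underside.
- stake_block: Bystander: wooden block with an aluminium staking plate, 60 x 110 x 52; origin at the centre of its underside.
- jar: Bystander: amber jar with a steel cap, 48 across, 50 high; origin at the centre of its underside.

How it is judged:
By the outcome, as a careful person would: the job done as asked, in the order asked, and still so for the second after the job is handed in, while the arm keeps its last pose, push and grip.
It also fails if it takes over 72 s, if anything falls off the work surface, if the arm or the gripper's body presses on something with over 40 N, if the wrist force passes 120 N, or if a joint passes its speed limit or range.

ROBOT

A 7-joint arm with a two-finger parallel gripper is mounted at the origin on the work surface. World frame = base frame: x ahead of the robot, y to its left, z up, the work surface at z = 0. Lengths are in m, angles in rad, forces in N, time in s.
With the tool pointing down it reaches from about 0.35 to 0.9 m from the base axis. Payload 8.1 kg.
Tool frame: the origin (TCP) lies between the finger pads, 19 mm behind the fingertips; this is the grasp point; z points along the fingers, y is the line along which they close (so a half turn about z gives the same grasp; the last joint's range is limited). The gripper opens to 92 mm and grips with 3 to 60 N. Pads are 19 mm wide; open, the fingers measure 130 mm over their backs; the gripper's body (75 mm by 190 mm) begins 47 mm behind the grasp point.
Start: joints at [1.019, 0.434, 0.025, 1.573, -0.012, 1.134, -0.075], TCP at [0.271, -0.563, 0.246] pointing down, gripper open.
Joint ranges: [-2.62, 2.62], [-0.44, 2.09], [-1.27, 1.32], [0.08, 2.57], [-1.32, 4.46], [0.12, 2], [-2.74, 2.74]. Speed limits (rad/s): [2.22, 2.22, 3.01, 3.01, 3.14, 3.14, 3.14].

INTERFACE

Orientations are given as a unit quaternion [w, x, y, z].
In Python, from bench import bot gives the robot as it stands.
- The arm moves only by the shell command python3 nudge.py FILE [OPENING], which reads ROWS from the file FILE. ROWS is a JSON object whose key "motion" holds a list of rows, 1 to 12 of them, each of 6 numbers: dx, dy, dz in m, then a rotation vector rx, ry, rz in rad; each row shifts and turns the commanded pose from where the row before left it, along the tool's axes as they then stand; what a row does not reach is not made up. A row lasts 1/8 s, in which the tool goes at most 0.0625 m and 0.188 rad, less where a joint would pass 70% of its speed; a pose out of reach is approached as far as the arm can. OPENING is the finger opening in m, set as the command begins (- or left out keeps the last). The fingers move at their own pace and stop on an object; the grip force is fixed at half the most. Time passes only in rows, so rows that do not move let the fingers close. It prints the time, the measured TCP pose, the force, the opening and the grip force at its end. Input that does not fit is refused with a message, and nothing moves.
- bot.read_state(): the state, without advancing time (a new reading comes with each control period).
- bot.get_image(name): name is "scene" or "top"; returns the picture (384x512x3 uint8, red, green, blue); there is no depth.
- bot.camera_info(name): a dict with "camera_matrix" (3x3 intrinsics, pixels), "R" (3x3) and "t" (3): a world point X has camera coordinates R X + t. Camera axes: x right, y down, z forward; pixel columns grow to the right and rows downward; lengths in m; the calibration is good to about 2 mm. A picture is of the moment at which its call begins. camera_info takes no time and is no camera call.
- bot.hand_in(): hands the job in; it is judged then, once.
The state is a dict: "time_s": time; "joint_pos": joint angles; "qd": joint speeds; "effort": joint torques, N m; "position": TCP position; "tcp_rot": TCP orientation; "force": force on the tool from outside, world axes, zero at the start; "ft_torque": the same for the moment, N m; "finger_gap": finger opening in m; "gripper_force": force on a finger pad.
Only numpy, scipy, OpenCV 4.12 (cv2) and the standard library are available. Lean on these libraries where they do the work, as an engineer would, in place of code of your own. Each camera call takes 0.05 s, during which the arm holds its last target. There are 200 camera calls.

## Working session

There is one attempt and no reset: what is moved stays moved. The work goes in short steps, Python scripts to look and compute and a shell command to move; the robot and the scene stay as the last step left them, time stands still between calls to the robot, and variables do not carry over. Pictures are saved under pics/ and viewed, at most 10 in all, crops included, and the job is handed in when it is done.

```bash
ls; mkdir -p pics
python3 - <<'E'
from bench import bot
import cv2
for n in("scene","top"):
    cv2.imwrite(f"pics/{n}0.png",cv2.resize(bot.get_image(n)[:,:,::-1],(800,600),interpolation=cv2.INTER_CUBIC))
    c=bot.camera_info(n);print(c)
s=bot.read_state();print(s["time_s"],s["position"],s["tcp_rot"],s["force"],s["finger_gap"])
E
```

```text
bench.py
nudge.py
pics
{'camera_matrix': array([[470.59028699,   0.        , 260.54430051],
       [  0.        , 470.59028699, 192.65117729],
       [  0.        ,   0.        ,   1.        ]]), 'R': array([[-0.28275586,  0.959066  ,  0.01554146],
       [ 0.53545818,  0.17126762, -0.82701387],
       [-0.79582263, -0.22552122, -0.56196666]]), 't': array([ 0.05340193, -0.20722674,  2.01634824])}
{'camera_matrix': array([[358.42329758,   0.        , 252.57561959],
       [  0.        , 358.42329758, 191.3421227 ],
       [  0.        ,   0.        ,   1.        ]]), 'R': array([[-0.00937284, -0.99923965, -0.03784544],
       [-0.98721222,  0.01526985, -0.15867851],
       [ 0.15913575,  0.03587421, -0.98660471]]), 't': array([0.15243967, 0.5603259 , 1.05830033])}
0.1 [ 0.27092993 -0.56275009  0.244833  ] [-6.62151529e-04  9.74934372e-01  2.22491522e-01 -2.35473999e-04] [-0.13090163  0.05328254 -0.54421893] 0.09204992671044016
```

View pics/scene0.png

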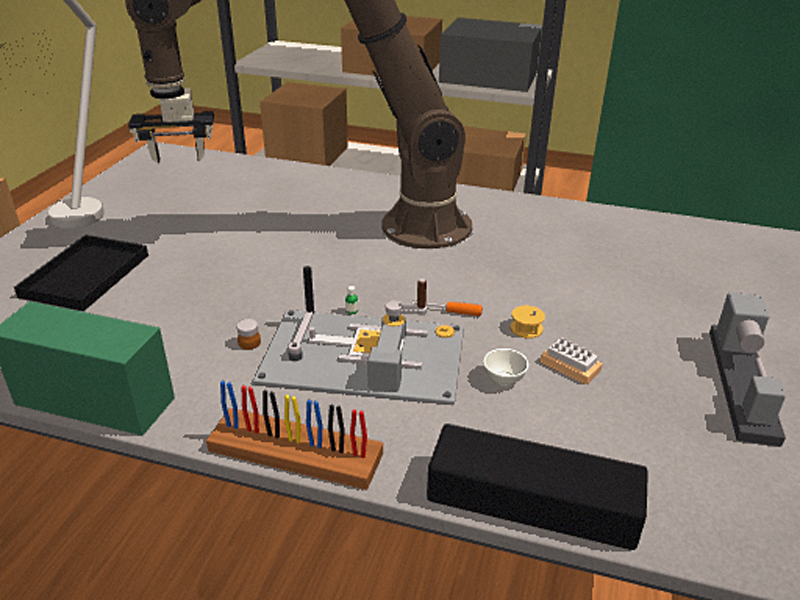

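View pics/top0.png

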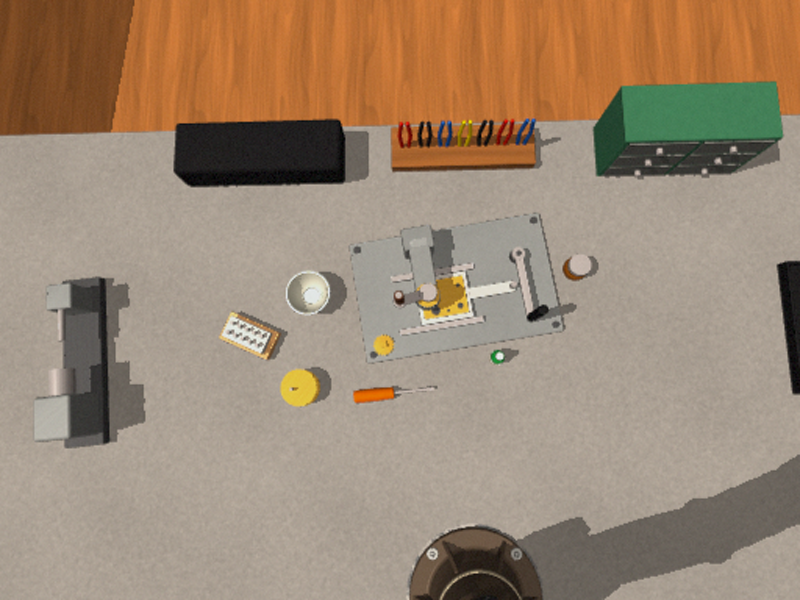

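The top picture shows the fixture yawed slightly: sleeve top near (399,297), hub (428,292), lever post (538,313), pivot (518,253). The scene picture shows the post's top at (308,268) and the sleeve's top at (422,282). I'll enlarge both.

Run:
```python
from bench import bot
import cv2
a=bot.get_image("scene")[160:264,155:311,::-1]; cv2.imwrite("pics/sc.png",cv2.resize(a,None,fx=5,fy=5,interpolation=cv2.INTER_CUBIC))
a=bot.get_image("top")[130:240,215:371,::-1]; cv2.imwrite("pics/tc.png",cv2.resize(a,None,fx=5,fy=5,interpolation=cv2.INTER_CUBIC))
```

```text
(no output)
```

View pics/sc.png

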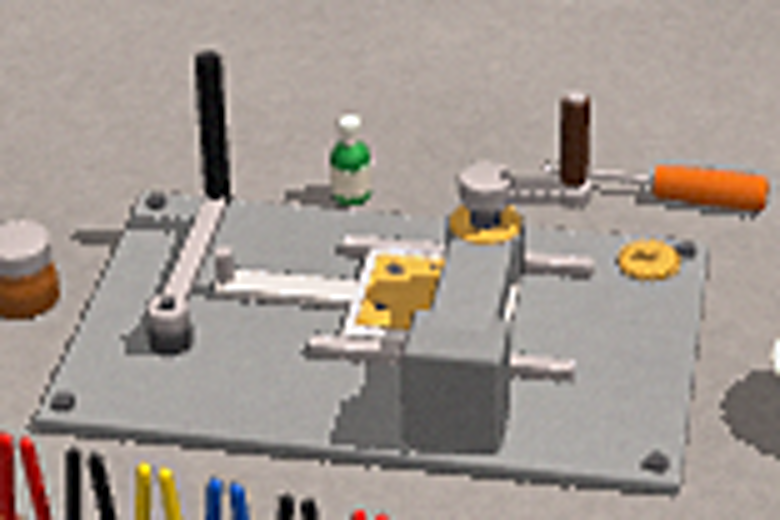

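View pics/tc.png

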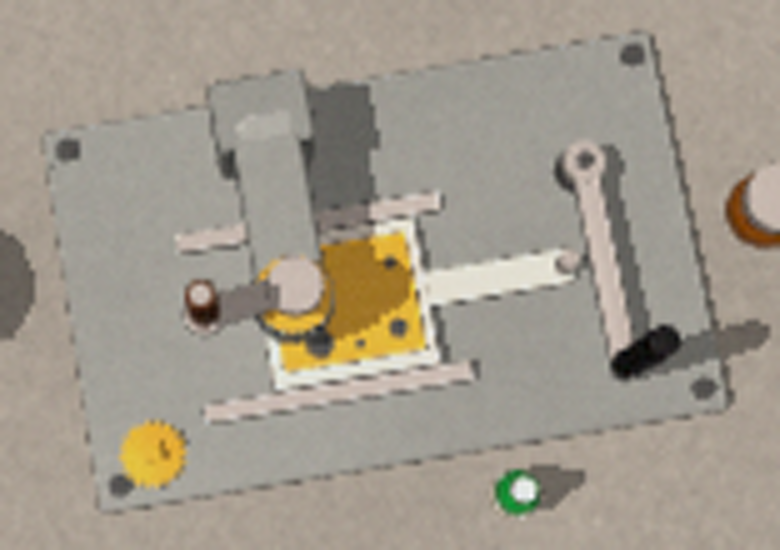

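Scene crop: post top (208,56), sleeve top (576,98), hub top (487,172), pivot (167,302). Top crop: post top (662,342), sleeve top (200,292), hub top (298,283), pivot (585,158), plus plate corners.

```bash
cat > geo.py <<'E'
from bench import bot
import numpy as np, cv2
from scipy.optimize import least_squares
C={n:bot.camera_info(n) for n in("scene","top")}
O={"scene":(155,160),"top":(215,130)}
def px(n,u): return (np.array(u)+.5)/5-.5+O[n]
def proj(n,X):
    c=C[n];p=c["camera_matrix"]@(c["R"]@X+c["t"]);return p[:2]/p[2]
def tri(a,b):
    P=[C[n]["camera_matrix"]@np.c_[C[n]["R"],C[n]["t"]] for n in("scene","top")]
    h=cv2.triangulatePoints(*P,px("scene",a),px("top",b)).ravel();X=h[:3]/h[3]
    return X,np.linalg.norm(proj("scene",X)-px("scene",a)),np.linalg.norm(proj("top",X)-px("top",b))
def fx(p,q):
    c,s=np.cos(p[2]),np.sin(p[2]);return np.array([p[0]+c*q[0]-s*q[1],p[1]+s*q[0]+c*q[1],q[2]])
E
python3 - <<'E'
from geo import *
np.set_printoptions(precision=4,suppress=True)
T={"post":((208,56),(662,342)),"sleeve":((576,98),(200,292)),"hub":((487,172),(298,283)),"pivot":((167,302),(585,158))}
for k,v in T.items(): print(k,*tri(*v))
fid={"post":(-.07,-.195,.149),"hub":(0,0,.123),"pivot":(.06,-.195,None),}
co=[((140,190),(732,402),(-.105,-.26,.012)),((705,240),(100,508),(-.105,.14,.012)),((680,485),(42,132),(.145,.14,.012)),((35,422),(650,35),(.145,-.26,.012))]
obs=[(n,px(n,w),q) for a,b,q in co for n,w in(("scene",a),("top",b))]
for k in("post","hub"):
    for n,w in zip(("scene","top"),T[k]): obs.append((n,px(n,w),fid[k]))
def res(p):
    r=[proj(n,fx(p,q))-w for n,w,q in obs]
    for n,w in zip(("scene","top"),T["sleeve"]): r.append(proj(n,fx(p,(-.055*np.cos(p[3]),.055*np.sin(p[3]),.184-p[4])))-px(n,w))
    return np.ravel(r)
f=least_squares(res,[.55,0,.1,1.4,.002],loss="soft_l1");p=f.x
print(p);print(res(p).reshape(-1,2))
print("post",fx(p,(-.07,-.195,.126)),"post end",fx(p,(.06-.13*np.cos(.58),-.195+.13*np.sin(.58),.126)))
print("sleeve",fx(p,(-.055*np.cos(p[3]),.055*np.sin(p[3]),.16-p[4])),"axis",fx(p,(0,0,0)))
E
```

```text
post [ 0.524  -0.1218  0.1496] 0.5356470826862217 1.0773412044032868
sleeve [0.5497 0.1338 0.183 ] 0.22951895282003967 0.44922592056179017
hub [0.5635 0.0805 0.1258] 0.01036021555773266 0.01956022665588845
pivot [ 0.6539 -0.1026  0.0464] 0.3273922291075316 0.5668449411546527
[0.5641 0.0809 0.1538 1.4582 0.001 ]
[[ 0.5721  0.1097]
 [ 0.2229  1.0951]
 [ 1.1876  0.4072]
 [ 0.381   1.0361]
 [ 0.4024  0.0085]
 [ 0.1042 -0.0941]
 [-0.1382 -0.501 ]
 [ 0.2721 -1.3851]
 [ 0.2268  0.373 ]
 [ 1.2203 -0.6195]
 [ 0.0872  0.8721]
 [-0.1661 -0.0402]
 [ 0.286   0.0154]
 [ 0.3729 -0.0944]]
post [ 0.5248 -0.1225  0.126 ] post end [ 0.5349 -0.0488  0.126 ]
sleeve [0.5497 0.134  0.159 ] axis [0.5641 0.0809 0.    ]
```

```bash
cat > d.py <<'E'
import sys
from geo import *
from scipy.spatial.transform import Rotation as R
s=bot.read_state();q=s["tcp_rot"];r=R.from_quat(np.r_[q[1:],q[0]])
x,y,z,yaw=map(float,sys.argv[1:5])
goal=R.from_euler("z",yaw)*R.from_euler("x",np.pi)
np.set_printoptions(precision=4,suppress=True)
print("shift",r.inv().apply(np.array([x,y,z])-s["position"]),"rot",(r.inv()*goal).as_rotvec(),"q7",s["joint_pos"],s["time_s"])
E
echo '{"motion":[[0.042, -0.0287, 0, 0, 0, 0], [0.042, -0.0287, 0, 0, 0, 0], [0.042, -0.0287, 0, 0, 0, 0], [0.042, -0.0287, 0, 0, 0, 0], [0.042, -0.0287, 0, 0, 0, 0], [0.042, -0.0287, 0, 0, 0, 0], [0.042, -0.0287, 0, 0, 0, 0], [0.042, -0.0287, 0, 0, 0, 0], [0.042, -0.0287, 0, 0, 0, 0], [0.042, -0.0287, 0, 0, 0, 0], [0, 0, 0, 0, 0, 0.15], [0, 0, 0, 0, 0, 0.145]]}' > path.dat && python3 nudge.py path.dat 0.092
python3 d.py .5243 -.122 .126 .150
```

```text
time_s: 1.7
position: [0.5252, -0.1215, 0.2453]
tcp_rot: [-0.0, 0.997, 0.075, -0.0]
force: [-0.8, 0.3, 0.3]
finger_gap: 0.0917
gripper_force: 0.0
shift [-0.0009  0.0004  0.1193] rot [-0.0002  0.0004  0.0006] q7 [ 0.2354  0.3041 -0.1377  1.7739  0.0469  1.0673 -1.339 ] 1.7
```

Well placed. Descend over the post and close.

```bash
echo '{"motion":[[-0.001, 0, 0.04, 0, 0, 0], [0, 0, 0.04, 0, 0, 0], [0, 0, 0.03, 0, 0, 0], [0, 0, 0.009, 0, 0, 0], [0, 0, 0, 0, 0, 0]]}' > path.dat && python3 nudge.py path.dat
echo '{"motion":[[0, 0, 0, 0, 0, 0], [0, 0, 0, 0, 0, 0], [0, 0, 0, 0, 0, 0], [0, 0, 0, 0, 0, 0], [0, 0, 0, 0, 0, 0], [0, 0, 0, 0, 0, 0]]}' > path.dat && python3 nudge.py path.dat 0.0
```

```text
time_s: 2.33
position: [0.5241, -0.1225, 0.1266]
tcp_rot: [-0.0, 0.997, 0.077, -0.0]
force: [-0.1, 0.1, -0.1]
finger_gap: 0.0919
gripper_force: 0.0
time_s: 3.08
position: [0.5241, -0.1225, 0.1265]
tcp_rot: [0.0, 0.997, 0.077, 0.0]
force: [-0.1, -0.3, -0.0]
finger_gap: 0.0364
gripper_force: 0.0
```

```bash
echo '{"motion":[[0, 0, 0, 0, 0, 0], [0, 0, 0, 0, 0, 0], [0, 0, 0, 0, 0, 0], [0, 0, 0, 0, 0, 0]]}' > path.dat && python3 nudge.py path.dat
echo '{"motion":[[0.0003, -0.0094, 0, 0, 0, 0.0725], [0.0003, -0.0094, 0, 0, 0, 0.0725], [0.0003, -0.0094, 0, 0, 0, 0.0725], [0.0003, -0.0094, 0, 0, 0, 0.0725], [0.0003, -0.0094, 0, 0, 0, 0.0725], [0.0003, -0.0094, 0, 0, 0, 0.0725]]}' > path.dat && python3 nudge.py path.dat
```

```text
time_s: 3.58
position: [0.5241, -0.1227, 0.1265]
tcp_rot: [0.0, 0.997, 0.077, -0.0]
force: [-0.4, -1.5, -0.7]
finger_gap: 0.0172
gripper_force: 30.0
time_s: 4.32
position: [0.5276, -0.0675, 0.1265]
tcp_rot: [0.001, 0.99, -0.142, 0.0]
force: [2.2, -4.4, -2.4]
finger_gap: 0.0176
gripper_force: 30.0
```

```bash
echo '{"motion":[[0.0003, -0.0094, 0, 0, 0, 0.0725], [0.0003, -0.0094, 0, 0, 0, 0.0725], [0, 0, 0, 0, 0, 0]]}' > path.dat && python3 nudge.py path.dat
echo '{"motion":[[0, -0.002, 0, 0, 0, 0.015], [0, -0.002, 0, 0, 0, 0.015], [0, 0, 0, 0, 0, 0], [0, 0, 0, 0, 0, 0]]}' > path.dat && python3 nudge.py path.dat
```

```text
time_s: 4.7
position: [0.5342, -0.0495, 0.1265]
tcp_rot: [0.001, 0.977, -0.212, 0.0]
force: [1.5, -3.1, -2.1]
finger_gap: 0.0172
gripper_force: 30.0
time_s: 5.2
position: [0.5347, -0.0485, 0.1265]
tcp_rot: [0.002, 0.974, -0.227, -0.0]
force: [-1.5, -11.3, 1.8]
finger_gap: 0.0173
gripper_force: 30.0
```

Force rise shows the stop. Bring the lever back near rest, then let go.

```bash
echo '{"motion":[[0, 0.004, 0, 0, 0, -0.03], [0.0003, 0.0094, 0, 0, 0, -0.0725], [0.0003, 0.0094, 0, 0, 0, -0.0725], [0.0003, 0.0094, 0, 0, 0, -0.0725], [0.0003, 0.0094, 0, 0, 0, -0.0725], [0.0003, 0.0094, 0, 0, 0, -0.0725], [0.0003, 0.0094, 0, 0, 0, -0.0725], [0.0003, 0.0094, 0, 0, 0, -0.0725], [0.0003, 0.0094, 0, 0, 0, -0.0725], [0, 0, 0, 0, 0, 0]]}' > path.dat && python3 nudge.py path.dat
echo '{"motion":[[0, 0, 0, 0, 0, 0], [0, 0, 0, 0, 0, 0], [0, 0, 0, 0, 0, 0], [0, 0, 0, 0, 0, 0], [0, 0, 0, 0, 0, 0], [0, 0, 0, 0, 0, 0]]}' > path.dat && python3 nudge.py path.dat .08
echo '{"motion":[[0, 0, -0.02, 0, 0, 0], [0, 0, -0.04, 0, 0, 0], [0, 0, -0.04, 0, 0, 0], [0, 0, -0.035, 0, 0, 0], [0, 0, 0, 0, 0, 0]]}' > path.dat && python3 nudge.py path.dat
python3 - <<'E'
from bench import bot
import cv2
a=bot.get_image("scene")[160:264,155:311,::-1]; cv2.imwrite("pics/sc2.png",cv2.resize(a,None,fx=5,fy=5,interpolation=cv2.INTER_CUBIC))
E
python3 d.py .5497 .134 .26 .150
```

```text
time_s: 6.45
position: [0.5241, -0.1226, 0.1265]
tcp_rot: [-0.0, 0.997, 0.076, 0.001]
force: [4.9, -0.6, -4.1]
finger_gap: 0.0172
gripper_force: 30.0
time_s: 7.2
position: [0.5234, -0.1224, 0.1265]
tcp_rot: [0.0, 0.997, 0.077, 0.0]
force: [0.2, 0.4, -0.5]
finger_gap: 0.0728
gripper_force: 0.0
time_s: 7.82
position: [0.5249, -0.1225, 0.2644]
tcp_rot: [0.001, 0.997, 0.077, 0.003]
force: [0.0, 0.0, -0.6]
finger_gap: 0.0799
gripper_force: 0.0
shift [ 0.0647 -0.2495  0.0025] rot [ 0.0008 -0.0023  0.0036] q7 [ 0.2391  0.286  -0.139   1.7539  0.0441  1.1022 -1.3313] 7.875
```

View pics/sc2.png

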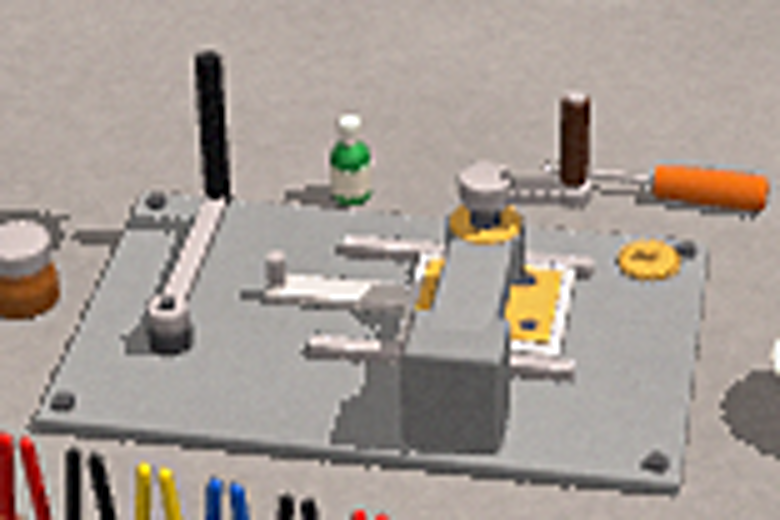

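Lever post is back at rest (208,56), and the plunger pin moved from (222,265) to (276,265) and the plate sits under the clamp. On to the sleeve.

```bash
echo '{"motion":[[0.0108, -0.0416, 0, 0, 0, 0], [0.0108, -0.0416, 0, 0, 0, 0], [0.0108, -0.0416, 0, 0, 0, 0], [0.0108, -0.0416, 0, 0, 0, 0], [0.0108, -0.0416, 0, 0, 0, 0], [0.0108, -0.0416, 0, 0, 0, 0], [0, 0, 0, 0, 0, 0], [0, 0, 0, 0, 0, 0]]}' > path.dat && python3 nudge.py path.dat
python3 d.py .5497 .134 .158 .154
```

```text
time_s: 8.88
position: [0.5487, 0.1334, 0.2603]
tcp_rot: [0.001, 0.997, 0.077, -0.001]
force: [0.1, -0.8, -0.9]
finger_gap: 0.0799
gripper_force: 0.0
shift [ 0.0013 -0.0005  0.1023] rot [ 0.0009  0.0021 -0.0003] q7 [-0.149   0.3427 -0.2463  1.684   0.0912  1.1283 -1.838 ] 8.875
```

```bash
echo '{"motion":[[0.001, -0.0005, 0.04, 0, 0.001, 0], [0, 0, 0.04, 0, 0.001, 0], [0, 0, 0.022, 0, 0, 0], [0, 0, 0, 0, 0, 0], [0, 0, 0, 0, 0, 0]]}' > path.dat && python3 nudge.py path.dat 
echo '{"motion":[[0, 0, 0, 0, 0, 0], [0, 0, 0, 0, 0, 0], [0, 0, 0, 0, 0, 0], [0, 0, 0, 0, 0, 0], [0, 0, 0, 0, 0, 0], [0, 0, 0, 0, 0, 0], [0, 0, 0, 0, 0, 0], [0, 0, 0, 0, 0, 0], [0, 0, 0, 0, 0, 0]]}' > path.dat && python3 nudge.py path.dat 0
python3 - <<'E'
from bench import bot
s=bot.read_state();print(s["force"],s["position"],s["tcp_rot"],s["ft_torque"])
E
```

```text
time_s: 9.5
position: [0.5508, 0.1341, 0.1604]
tcp_rot: [-0.0, 0.997, 0.076, 0.001]
force: [-1.2, 0.3, 1.1]
finger_gap: 0.0795
gripper_force: 0.0
time_s: 10.62
position: [0.5503, 0.134, 0.1594]
tcp_rot: [0.0, 0.997, 0.076, 0.001]
force: [1.1, -4.7, -0.4]
finger_gap: 0.0175
gripper_force: 30.0
[ 1.0664779  -4.72137157 -0.35097583] [0.55026327 0.13402324 0.15939904] [3.96377747e-04 9.97073188e-01 7.64466791e-02 8.97327031e-04] [-1.04111559 -0.22264814  0.03314762]
```

```bash
cat > arc.py <<'E'
import sys,numpy as np
a,b,n=float(sys.argv[1]),float(sys.argv[2]),int(sys.argv[3])
v=np.linspace(a,b,n+1);X=-55*np.cos(v);Y=-55*np.sin(v)
print("; ".join(f"{x:.1f} {y:.1f}" for x,y in zip(np.diff(X),np.diff(Y))),"mm; last v",v[-1])
E
python3 arc.py 1.47 0.6 6; python3 arc.py .6 -.6 12
```

```text
-7.8 1.4; -7.6 2.5; -7.1 3.6; -6.5 4.6; -5.8 5.5; -5.0 6.2 mm; last v 0.6
-2.9 4.7; -2.4 5.0; -1.9 5.2; -1.4 5.3; -0.8 5.4; -0.3 5.5; 0.3 5.5; 0.8 5.4; 1.4 5.3; 1.9 5.2; 2.4 5.0; 2.9 4.7 mm; last v -0.6
```

```bash
cat > st.py <<'E'
from geo import *
s=bot.read_state();P=s["position"];c,w=np.cos(.154),np.sin(.154);dx,dy=P[0]-.5641,P[1]-.0809
x,y=c*dx+w*dy,-w*dx+c*dy
print("v %.3f r %.4f z %.4f"%(np.arctan2(y,-x),np.hypot(x,y),P[2]),"F",np.round(s["force"],1),"gap",round(s["finger_gap"],4),"t",s["time_s"])
E
echo '{"motion":[[-0.0078, 0.0017, -0.0002, 0, 0, 0], [-0.0076, 0.0025, -0.0002, 0, 0, 0], [-0.0071, 0.0036, -0.0002, 0, 0, 0], [0, 0, 0, 0, 0, 0]]}' > path.dat && python3 nudge.py path.dat >/dev/null; python3 st.py
echo '{"motion":[[-0.0065, 0.0046, -0.0002, 0, 0, 0], [-0.0058, 0.0055, -0.0002, 0, 0, 0], [-0.005, 0.0062, -0.0002, 0, 0, 0], [0, 0, 0, 0, 0, 0]]}' > path.dat && python3 nudge.py path.dat >/dev/null; python3 st.py
```

```text
v 1.032 r 0.0543 z 0.1601 F [ 3.  -3.7 -2.4] gap 0.0176 t 11.125
v 0.604 r 0.0539 z 0.1609 F [ 5.  -2.5 -4.1] gap 0.0174 t 11.625
```

```bash
echo '{"motion":[[0.0008, 0.0004, 0.0007, 0, 0, 0], [0, 0, 0, 0, 0, 0], [0, 0, 0, 0, 0, 0]]}' > path.dat && python3 nudge.py path.dat >/dev/null; python3 st.py
echo '{"motion":[[-0.0029, 0.0047, 0, 0, 0, 0], [-0.0024, 0.005, -0.0001, 0, 0, 0], [0, 0, 0, 0, 0, 0]]}' > path.dat && python3 nudge.py path.dat >/dev/null; python3 st.py
```

```text
v 0.615 r 0.0539 z 0.1603 F [ 2.4 -2.4  1.2] gap 0.0174 t 12.0
v 0.391 r 0.0539 z 0.1603 F [ 2.6 -1.7  3.7] gap 0.0171 t 12.375
```

```bash
echo '{"motion":[[-0.0019, 0.0052, -0.0001, 0, 0, 0], [0, 0, 0, 0, 0, 0]]}' > path.dat && python3 nudge.py path.dat >/dev/null; python3 st.py
echo '{"motion":[[-0.0014, 0.0053, -0.0001, 0, 0, 0], [0, 0, 0, 0, 0, 0]]}' > path.dat && python3 nudge.py path.dat >/dev/null; python3 st.py
echo '{"motion":[[-0.0008, 0.0054, -0.0001, 0, 0, 0], [0, 0, 0, 0, 0, 0]]}' > path.dat && python3 nudge.py path.dat >/dev/null; python3 st.py
```

```text
v 0.289 r 0.0539 z 0.1602 F [ 3.9 -1.5  3.1] gap 0.0173 t 12.625
v 0.192 r 0.0539 z 0.1604 F [ 2.7 -2.   6.2] gap 0.0174 t 12.875
v 0.086 r 0.0540 z 0.1603 F [ 5.8 -1.9  3.6] gap 0.0177 t 13.125
```

```bash
echo '{"motion":[[0.0002, 0.0055, -0.0001, 0, 0, 0], [0, 0, 0, 0, 0, 0]]}' > path.dat && python3 nudge.py path.dat >/dev/null; python3 st.py
echo '{"motion":[[0.0003, 0.0055, -0.0001, 0, 0, 0], [0, 0, 0, 0, 0, 0]]}' > path.dat && python3 nudge.py path.dat >/dev/null; python3 st.py
echo '{"motion":[[0.0008, 0.0054, -0.0001, 0, 0, 0], [0, 0, 0, 0, 0, 0]]}' > path.dat && python3 nudge.py path.dat >/dev/null; python3 st.py
```

```text
v -0.022 r 0.0538 z 0.1598 F [ 7.9 -0.8 -4.6] gap 0.018 t 13.375
v -0.115 r 0.0538 z 0.1598 F [ 6.9  1.5 -5.3] gap 0.0178 t 13.625
v -0.211 r 0.0539 z 0.1598 F [ 7.3  2.1 -5.5] gap 0.0176 t 13.875
```

fz flipped from +6 to −5.5 N at v≈0.03: over the edge, the weight hangs in the fingers. Ease the radial load and lower.

```bash
echo '{"motion":[[0.001, 0, 0.001, 0, 0, 0], [0, 0, 0.001, 0, 0, 0], [0, 0, 0.001, 0, 0, 0], [0, 0, 0.001, 0, 0, 0], [0, 0, 0, 0, 0, 0]]}' > path.dat && python3 nudge.py path.dat >/dev/null; python3 st.py
echo '{"motion":[[0, 0, 0.001, 0, 0, 0], [0, 0, 0.001, 0, 0, 0], [0, 0, 0.001, 0, 0, 0], [0, 0, 0, 0, 0, 0]]}' > path.dat && python3 nudge.py path.dat >/dev/null; python3 st.py
echo '{"motion":[[0, 0, 0.0005, 0, 0, 0], [0, 0, 0, 0, 0, 0]]}' > path.dat && python3 nudge.py path.dat >/dev/null; python3 st.py
```

```text
v -0.210 r 0.0535 z 0.1562 F [ 2.2  0.7 -6.1] gap 0.0176 t 14.5
v -0.210 r 0.0533 z 0.1537 F [-4.1 -1.1  0.2] gap 0.0172 t 15.0
v -0.210 r 0.0533 z 0.1533 F [-5.2 -1.9  3.3] gap 0.0177 t 15.25
```

```bash
sed -i 's/P\[0\]-.5641,P\[1\]-.0809/P[0]-.5654,P[1]-.0808/' st.py; python3 st.py
echo '{"motion":[[-0.0012, -0.0075, 0.00018, 0, 0, 0], [-0.0002, -0.0075, 0.00018, 0, 0, 0], [0, 0, 0, 0, 0, 0]]}' > path.dat && python3 nudge.py path.dat >/dev/null; python3 st.py
echo '{"motion":[[0.0006, -0.0075, 0.00018, 0, 0, 0], [0.0016, -0.0073, 0.00018, 0, 0, 0], [0, 0, 0, 0, 0, 0]]}' > path.dat && python3 nudge.py path.dat >/dev/null; python3 st.py
for i in 0 1 2 3; do python3 - $i <<'E'
E
done; python3 arc.py .344 6.34 44
```

```text
v -0.200 r 0.0545 z 0.1533 F [-5.2 -1.9  3.3] gap 0.0177 t 15.25
v 0.103 r 0.0546 z 0.1529 F [-3.2  1.3  3.6] gap 0.0178 t 15.625
v 0.383 r 0.0548 z 0.1527 F [0.7 2.1 0.7] gap 0.0177 t 16.0
3.0 -6.9; 3.9 -6.4; 4.7 -5.8; 5.5 -5.1; 6.1 -4.3; 6.7 -3.4; 7.1 -2.5; 7.3 -1.5; 7.5 -0.5; 7.5 0.5; 7.3 1.5; 7.1 2.5; 6.7 3.4; 6.1 4.3; 5.5 5.1; 4.7 5.8; 3.9 6.4; 3.0 6.9; 2.0 7.2; 1.0 7.4; 0.0 7.5; -1.0 7.4; -2.0 7.2; -2.9 6.9; -3.9 6.4; -4.7 5.8; -5.4 5.1; -6.1 4.4; -6.6 3.5; -7.0 2.6; -7.3 1.6; -7.5 0.6; -7.5 -0.5; -7.3 -1.5; -7.1 -2.4; -6.7 -3.4; -6.2 -4.3; -5.5 -5.1; -4.8 -5.8; -4.0 -6.4; -3.1 -6.8; -2.1 -7.2; -1.1 -7.4; -0.1 -7.5 mm; last v 6.34
```

```bash
echo '{"motion":[[0.0033, -0.0068, 0.00018, 0, 0, 0], [0.0041, -0.0062, 0.00018, 0, 0, 0], [0.0049, -0.0056, 0.00018, 0, 0, 0], [0.0057, -0.0049, 0.00018, 0, 0, 0], [0.0063, -0.0041, 0.00018, 0, 0, 0], [0, 0, 0, 0, 0, 0]]}' > path.dat && python3 nudge.py path.dat >/dev/null; python3 st.py
echo '{"motion":[[0.0067, -0.0032, 0.00018, 0, 0, 0], [0.0071, -0.0023, 0.00018, 0, 0, 0], [0.0074, -0.0013, 0.00018, 0, 0, 0], [0.0075, -0.0002, 0.00018, 0, 0, 0], [0, 0, 0, 0, 0, 0]]}' > path.dat && python3 nudge.py path.dat >/dev/null; python3 st.py
```

```text
v 1.063 r 0.0548 z 0.1517 F [0.6 2.3 1.4] gap 0.0174 t 16.75
v 1.615 r 0.0548 z 0.1512 F [-0.6  5.8  1.5] gap 0.0175 t 17.375
```

```bash
python3 arc.py 1.615 6.35 34; echo '{"motion":[[0.0076, 0.0002, 0.00018, 0, 0, 0], [0.0074, 0.0012, 0.00018, 0, 0, 0], [0.0072, 0.0022, 0.00018, 0, 0, 0], [0.0068, 0.0032, 0.00018, 0, 0, 0], [0.0063, 0.0043, 0.00018, 0, 0, 0], [0.0056, 0.0050, 0.00018, 0, 0, 0], [0, 0, 0, 0, 0, 0]]}' > path.dat && python3 nudge.py path.dat >/dev/null; python3 st.py
```

```text
7.6 0.9; 7.4 1.9; 7.1 2.9; 6.6 3.9; 6.0 4.8; 5.3 5.5; 4.5 6.2; 3.5 6.8; 2.6 7.2; 1.5 7.5; 0.5 7.6; -0.6 7.6; -1.6 7.5; -2.6 7.2; -3.6 6.7; -4.5 6.2; -5.3 5.5; -6.0 4.7; -6.6 3.8; -7.1 2.9; -7.4 1.8; -7.6 0.8; -7.6 -0.3; -7.5 -1.3; -7.3 -2.4; -6.9 -3.4; -6.3 -4.3; -5.7 -5.1; -4.9 -5.9; -4.1 -6.5; -3.1 -7.0; -2.1 -7.4; -1.1 -7.6; -0.0 -7.7 mm; last v 6.35
v 2.446 r 0.0555 z 0.1499 F [-0.1 -4.1  0.1] gap 0.0172 t 18.25
```

```bash
echo '{"motion":[[0.0041, 0.0066, 0.00018, 0, 0, 0], [0.0035, 0.0068, 0.00018, 0, 0, 0], [0.0026, 0.0072, 0.00018, 0, 0, 0], [0.0015, 0.0075, 0.00018, 0, 0, 0], [0.0005, 0.0076, 0.00018, 0, 0, 0], [-0.0006, 0.0076, 0.00018, 0, 0, 0], [0, 0, 0, 0, 0, 0]]}' > path.dat && python3 nudge.py path.dat >/dev/null; python3 st.py
echo '{"motion":[[-0.0016, 0.0075, 0.00018, 0, 0, 0], [-0.0026, 0.0072, 0.00018, 0, 0, 0], [-0.0036, 0.0067, 0.00018, 0, 0, 0], [-0.0045, 0.0062, 0.00018, 0, 0, 0], [0, 0, 0, 0, 0, 0]]}' > path.dat && python3 nudge.py path.dat >/dev/null; python3 st.py
```

```text
v -2.994 r 0.0550 z 0.1492 F [ 4.7 -1.3  0.2] gap 0.0174 t 19.125
v -2.424 r 0.0550 z 0.1485 F [ 3.4 -4.9  1.2] gap 0.0176 t 19.75
```

```bash
echo '{"motion":[[-0.0050, 0.0058, 0.00018, 0, 0, 0], [-0.006, 0.0047, 0.00018, 0, 0, 0], [-0.0066, 0.0038, 0.00018, 0, 0, 0], [-0.0071, 0.0029, 0.00018, 0, 0, 0], [-0.0074, 0.0018, 0.00018, 0, 0, 0], [0, 0, 0, 0, 0, 0]]}' > path.dat && python3 nudge.py path.dat >/dev/null; python3 st.py
echo '{"motion":[[-0.0076, 0.0008, 0.00018, 0, 0, 0], [-0.0076, -0.0003, 0.00018, 0, 0, 0], [-0.0075, -0.0013, 0.00018, 0, 0, 0], [-0.0073, -0.0024, 0.00018, 0, 0, 0], [0, 0, 0, 0, 0, 0]]}' > path.dat && python3 nudge.py path.dat >/dev/null; python3 st.py
```

```text
v -1.715 r 0.0549 z 0.1473 F [-1.3 -6.5  4.6] gap 0.0174 t 20.5
v -1.143 r 0.0548 z 0.1463 F [-5.1 -5.6  7.5] gap 0.0173 t 21.125
```

```bash
echo '{"motion":[[-0.0067, -0.0028, 0.0001, 0, 0, 0], [-0.0061, -0.0043, 0.0001, 0, 0, 0], [-0.0055, -0.0051, 0.0001, 0, 0, 0], [-0.0047, -0.0058, 0.0001, 0, 0, 0], [0, 0, 0, 0, 0, 0]]}' > path.dat && python3 nudge.py path.dat >/dev/null; python3 st.py
echo '{"motion":[[-0.0041, -0.0062, 0.0001, 0, 0, 0], [-0.0032, -0.0067, 0.0001, 0, 0, 0], [-0.0022, -0.007, 0.00015, 0, 0, 0], [0, 0, 0, 0, 0, 0]]}' > path.dat && python3 nudge.py path.dat >/dev/null; python3 st.py
```

```text
v -0.581 r 0.0546 z 0.1456 F [-6.9 -1.3  5. ] gap 0.0173 t 21.75
v -0.173 r 0.0546 z 0.1454 F [-2.9  1.3  1.4] gap 0.0171 t 22.25
```

```bash
echo '{"motion":[[-0.001, -0.0066, 0.00015, 0, 0, 0], [0, -0.0064, 0.00015, 0, 0, 0], [0, 0, 0, 0, 0, 0], [0, 0, 0, 0, 0, 0]]}' > path.dat && python3 nudge.py path.dat >/dev/null; python3 st.py
python3 - <<'E'
from geo import *
for n,(x,y) in O.items():
    a=bot.get_image(n)[y:y+104,x:x+156,::-1]; cv2.imwrite(f"pics/f_{n}.png",cv2.resize(a,None,fx=5,fy=5,interpolation=cv2.INTER_CUBIC))
s=bot.read_state();P=s["position"]
# grip-point check: predicted pixel (crop) of hub top for sinks
for k in(.0,.0085,.0164):
    print(k,[((proj(n,np.array([.5641,.0809,.125-k]))-O[n]+.5)*5).round(1) for n in O])
E
```

```text
v 0.050 r 0.0546 z 0.1452 F [-4.1  2.1  1.3] gap 0.0175 t 22.75
0.0 [array([487.9, 174.2]), array([297.8, 282.8])]
0.0085 [array([487.9, 185.3]), array([297.5, 285.3])]
0.0164 [array([487.8, 195.6]), array([297.2, 287.7])]
```

View pics/f_scene.png

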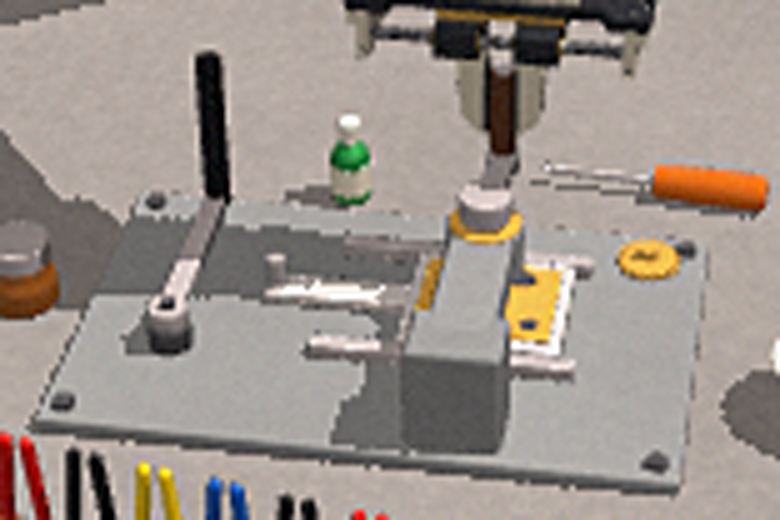

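The hub top has dropped from row 172 to about 194, so the sink is full-depth. The lever (208,56) is at rest, the plate is under the clamp, and the sleeve is gripped at (503,110). The turn reads 6.33, against an edge at about 0.03 plus 2π. Handing in.

```bash
echo '{"motion":[[0, 0, 0, 0, 0, 0], [0, 0, 0, 0, 0, 0], [0, 0, 0, 0, 0, 0], [0, 0, 0, 0, 0, 0]]}' > path.dat && python3 nudge.py path.dat >/dev/null; python3 st.py; python3 -c "
from bench import bot
print(bot.hand_in())"
```

```text
v 0.032 r 0.0545 z 0.1452 F [-3.3  2.5  1. ] gap 0.0175 t 23.35
the job is handed in; nothing more can be done
None
```

The job is handed in at 23.4 s, with no verdict shown: the lever went to its stop and back and the plate is under the clamp. The screw dropped and was then turned forward about one full turn (6.28 rad, from a drop angle known to about ±0.05 rad), and the sleeve is still gripped.

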